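Rock-test two stirrer plates with a straightedge

TASK

One of the two hotplate stirrers has a bulged top plate, the other is true: find the true one by laying the straightedge across the middle of a plate and feeling whether it rocks when its ends are pressed. On the true plate press the end with the hole and then the plain end, each gently but firmly for about half a second, and leave the straightedge lying there across the middle, steady and let go. Lift the straightedge by its handle only, never push hard on its ends, and leave the glassware and other things on the bench alone.

Things in the scene. Friction and masses are not known exactly. Their poses are not given: they have to be found in the camera images.
- straightedge: Loose steel bar (sizes here in mm) 150 long (x), 24 wide (y), 12 high, about 0.26 kg, flat underneath, a black handle block upright on the middle of its top: 44 long (x), 16 wide (y), its top 48 above the underside. Origin: centre of the underside; z up. A dark hole 12 across marks the +x end; the -x end is plain. On the true plate it stays level when an end is pressed
- hole_end (a point): Point to press on top of the straightedge's arm at the hole end: 60 along its x, 12 above its underside. Press down from above with shut fingers: 5 to 10 N is a good press; over 18 N, even for an instant, is too hard (rigid steel: touch it at 4 mm/s or less). The bar can lie level on the bulged plate too, but there a pressed end dips about 2.5 (a tilt of 0.05 rad) and comes back when let go
- plain_end (a point): The like point on the plain arm: -60 along the straightedge's x, 12 above its underside
- left_plate (a point): Middle of the fixed stirrer's top plate on the robot's left (+y), 96 above the bench, the height of a true face; z up. White housing 235 x 165, 74 high; round bare-metal plate 160 across, 10 thick, centred here. A true face is flat; a bulged one has a flat spot 24 across in the middle, 2.5 above this point, and slopes to 1 below it at the rim. Exactly one is bulged
- right_plate (a point): The same point for the alike stirrer on the robot's right (-y)
- flask_a: Bystander, to be left alone: glass flask, 140 tall, 68 across mm; origin at its underside
- flask_b: Bystander, to be left alone: smaller glass flask, 119 tall, 58 across mm; origin at its underside
- wash_bottle: Bystander, to be left alone: white bottle with red cap, 150 tall, 68 across mm; origin at its underside
- beaker: Bystander, to be left alone: glass beaker, 85 tall, 72 across mm; origin at its underside
- amber_jar: Bystander, to be left alone: amber jar, 70 tall, 50 across mm; origin at its underside
- flask_ring: Bystander, to be left alone: cork ring, 22 tall, 80 across mm; origin at its underside
- spatula: Bystander, to be left alone: spatula lying flat, 170 long mm; origin at its underside
There are look-alikes about, which are no part of the job. Leave any purple look-alike of the straightedge alone.

How it is judged:
By the outcome, as a careful person would: the job done as asked, in the order asked, and still so for the second after the job is handed in, with the robot touching nothing.
It also fails if it takes over 72 s, if anything falls off the work surface, if the arm or the gripper's body presses on something with over 40 N, if the wrist force passes 120 N, or if a joint passes its speed limit or range.

ROBOT

A 6-joint arm with a two-finger parallel gripper is mounted at the origin on the work surface. World frame = base frame: x ahead of the robot, y to its left, z up, the work surface at z = 0. Lengths are in m, angles in degrees, forces in N, time in s.
With the tool pointing down it reaches from about 0.35 to 0.85 m from the base axis. Payload 8.1 kg.
Tool frame: the origin (TCP) lies on the centre line of the jaws, within the pads' length; the fingertips stand 11 mm ahead of it and the grasp point (between the pads) lies 8 mm behind it; z points along the fingers, y is the line along which they close (so a half turn about z gives the same grasp; the last joint's range is limited). The gripper opens to 85 mm and grips with 20 to 120 N. Pads are 22 mm wide; open, the fingers measure 114 mm over their backs; the gripper's body (76 mm by 85 mm) begins 54 mm behind the grasp point. The pads swing forward as they close: fully open they stand 13 mm farther back than shut.
Start: joints at [-71.643, 7.471, 85.268, -0, 87.261, -4.893], TCP at [0.237, -0.551, 0.242] pointing down, gripper open.
Joint ranges: [-169.43, 169.43], [-51.17, 129.36], [1.28, 143.12], [-76.62, 256.62], [0, 156.53], [-152.29, 152.29]. Speed limits (degrees/s): [136.94, 136.94, 159.86, 180, 180, 180].

INTERFACE

Orientations are given as a 3x3 rotation matrix whose columns are the frame's x, y, z axes.
In Python, from cell import * gives the robot as it stands. The module is installed in compiled form; this text tells all that it offers.
- The arm moves only by the tool send_rows, never from a script. Its argument "series" is a list that holds one entry, the list of rows, each a list of 7 numbers: the shift along the tool's x, y, z in m, then the turn, a rotation vector about the tool's x, y, z in rad, then the opening, from 0 (shut) to 1 (fully open). In form: [[[x, y, z, rx, ry, rz, jaw], ...]]. A call has 1 to 20 rows; each row shifts and turns the commanded pose from where the row before left it, along the tool's axes as they then stand; what a row does not reach is not made up. A row lasts 1/10 s, in which the tool goes at most 50 mm and 8.59 degrees, less where a joint would pass 70% of its speed; a pose out of reach is approached as far as the arm can. A call with a gripper value outside its range is refused whole. The fingers move at their own pace and stop on an object; "grip_force" is the grip in N (left out, the last holds). Time passes only in rows, so rows that do not move let the fingers close. It gives the time, the measured TCP pose, the force, the opening and the grip force at its end, in the units of the state.
- state(): the state, without advancing time (a new reading comes with each control period).
- read_camera(name): name is "scene" or "top"; returns a dict with "color" (420x560x3 uint8, blue, green, red), "intrinsics" (3x3 intrinsics, pixels), "world_to_cam" (4x4, takes a point from world to camera coordinates). Camera axes: x right, y up, looking along -z (the intrinsics and any distortion apply to the point x, -y, -z); pixel columns grow to the right and rows downward; lengths in m; the calibration is good to about 2 mm. A picture is of the moment at which its call begins. There is no depth.
- close_job(): hands the job in; it is judged then, once.
The state is a dict: "time_s": time; "joint_positions": joint angles; "qd": joint speeds; "tau": joint torques, N m; "tcp_pos": TCP position; "eef_rot": TCP orientation; "contact_force": force on the tool from outside, world axes, zero at the start; "torque": the same for the moment, N m; "gripper_width": opening from 0.0 (shut) to 1.0 (fully open); "gripper_force": force on a finger pad.
Only numpy, scipy, OpenCV 4.12 (cv2) and the standard library are available. Lean on these libraries where they do the work, as an engineer would, in place of code of your own. Each camera call takes 0.05 s, during which the arm holds its last target. There are 200 camera calls.

## Working session

There is one attempt and no reset: what is moved stays moved. The work goes in short steps, Python scripts to look and compute and a tool call to move; the robot and the scene stay as the last step left them, time stands still between calls to the robot, and variables do not carry over. Pictures are saved under pics/ and viewed, at most 10 in all, crops included, and the job is handed in when it is done.

Besides the shell and the picture viewer there is one more tool, called as name(argument=value, ...) on one line, values as JSON. send_rows: Moves the arm, as the interface text tells. Its arguments: {"type":"object","properties":{"series":{"type":"array","items":{"type":"array","items":{"type":"array","items":{"type":"number"}}}},"grip_force":{"type":"number"}},"required":["series"]}

```bash
mkdir -p pics; python3 - <<'E'
from cell import *
import cv2,numpy as np,pickle
d={}
for n in("top","scene"):
    r=read_camera(n);d[n]=r;cv2.imwrite(f"pics/{n}0.png",r["color"])
    print(n,r["intrinsics"],r["world_to_cam"],[k for k in r])
pickle.dump(d,open("d0.pkl","wb"))
s=state();print(s)
E
```

```text
top [[447.5639633    0.         273.91138498]
 [  0.         447.5639633  206.20107211]
 [  0.           0.           1.        ]] [[-8.31212946e-03 -9.99858792e-01  1.46049761e-02 -9.38792732e-04]
 [ 9.88934174e-01 -6.05608920e-03  1.48231317e-01 -4.91551472e-01]
 [-1.48121937e-01  1.56754779e-02  9.88844867e-01 -1.18892189e+00]
 [ 0.00000000e+00  0.00000000e+00  0.00000000e+00  1.00000000e+00]] ['color', 'intrinsics', 'world_to_cam']
scene [[412.16721668   0.         277.80942917]
 [  0.         412.16721668 202.09556203]
 [  0.           0.           1.        ]] [[-0.54177385  0.84044563  0.0114994   0.27768859]
 [-0.64874996 -0.42682215  0.63003678  0.26763391]
 [ 0.53441986  0.33387722  0.77648014 -1.5635133 ]
 [ 0.          0.          0.          1.        ]] ['color', 'intrinsics', 'world_to_cam']
{'time_s': 0.1, 'joint_positions': array([-7.16440896e+01,  7.51172331e+00,  8.53244548e+01,  3.69972150e-04,
        8.72607926e+01, -4.89460847e+00]), 'qd': array([ 0.04816573, -0.13017584, -0.10060947,  0.03552264,  0.05637508,
       -0.02491119]), 'tau': array([ 2.17734145e-03, -5.70955896e+01, -5.01940119e+01, -5.74027908e-06,
        8.22331582e-03, -6.74662510e-05]), 'tcp_pos': array([ 0.23670667, -0.55081004,  0.24132592]), 'eef_rot': array([[ 9.18787799e-01,  3.94751444e-01, -5.26864945e-04],
       [ 3.94751767e-01, -9.18786404e-01,  1.60837405e-03],
       [ 1.50831632e-04, -1.68573533e-03, -9.99998568e-01]]), 'contact_force': array([-0.26336971, -0.67215073, -0.65200851]), 'torque': array([ 0.02767751,  0.03428242, -0.02234144]), 'gripper_force': 0.0, 'gripper_width': 0.99725378553717}
```

View pics/top0.png

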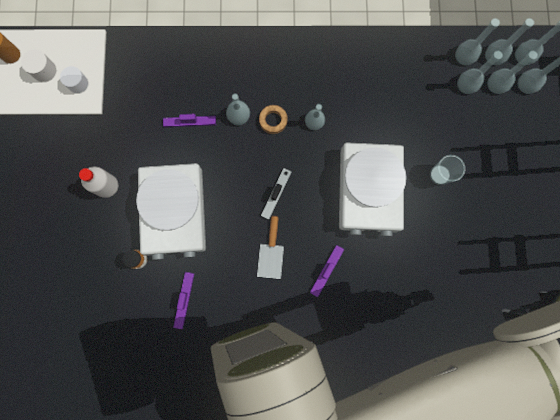

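View pics/scene0.png

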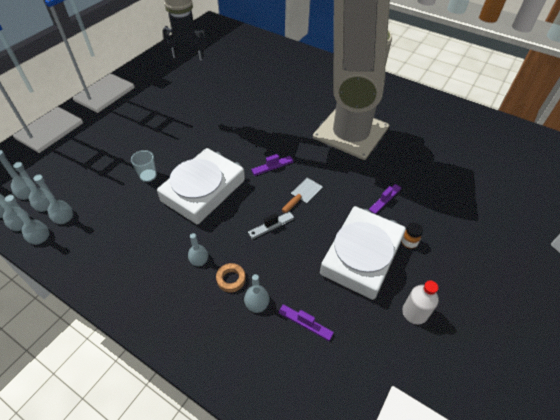

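The top view shows four bars. The steel one at (277,193) fits the description: grey steel, black handle, and a hole at one end. The purple ones at (190,121), (184,300) and (327,271) are the look-alikes. The plates are at about (168,200) for the left and (375,178) for the right.

```bash
cat > h.py <<'E'
import cv2,numpy as np
def ray(r,uv,z):
    K=r["intrinsics"];W=r["world_to_cam"];R=W[:3,:3];c=-R.T@W[:3,3]
    v=np.linalg.solve(K,[uv[0],uv[1],1.]);d=R.T@(v*[1,-1,-1])
    return c+d*(z-c[2])/d[2]
def proj(r,p):
    W=r["world_to_cam"];q=W[:3,:3]@np.array(p)+W[:3,3];q=q*[1,-1,-1];q=r["intrinsics"]@q
    return q[:2]/q[2]
def bar(r,z,box,thr=110):
    """steel mask contour -> minAreaRect corners at height z"""
    x0,y0,x1,y1=box;im=r["color"][y0:y1,x0:x1]
    hsv=cv2.cvtColor(im,cv2.COLOR_BGR2HSV)
    m=((hsv[...,2]>thr)&(hsv[...,1]<60)).astype(np.uint8)
    m=cv2.morphologyEx(m,cv2.MORPH_CLOSE,np.ones((9,9),np.uint8))
    c=max(cv2.findContours(m,0,2)[0],key=cv2.contourArea).reshape(-1,2)+[x0,y0]
    rc=cv2.minAreaRect(c.astype(np.float32))
    return rc,np.array([ray(r,p,z) for p in cv2.boxPoints(rc)])
E
python3 - <<'E'
from h import *
import pickle
d=pickle.load(open("d0.pkl","rb"));r=d["top"]
rc,P=bar(r,.012,(250,160,300,222));print(rc);print(P.round(4),P.mean(0))
s=d["scene"]; print("scene check",proj(s,P.mean(0)))
im=r["color"]
# handle top black
for nm,(x0,y0,x1,y1) in dict(L=(130,158,212,262),R=(333,138,412,240)).items():
    c=im[y0:y1,x0:x1];g=cv2.cvtColor(c,cv2.COLOR_BGR2GRAY)
    print(nm,[int(v) for v in g[g.shape[0]//2,::4]],[int(v) for v in g[::4,g.shape[1]//2]])
    m=((g>130)).astype(np.uint8)
    cc=max(cv2.findContours(m,0,2)[0],key=cv2.contourArea)
    print(cv2.minAreaRect(cc+np.array([x0,y0],dtype=np.int32)))
a=cv2.resize(im[155:230,240:310],None,fx=6,fy=6,interpolation=2)
b=cv2.resize(im[155:230,130:190],None,fx=6,fy=6,interpolation=2)
cv2.imwrite("pics/c1.png",cv2.resize(np.hstack([a]),(560,600)))
E
```

```text
((275.1473693847656, 194.78924560546875), (10.159651756286621, 56.14033126831055), 24.075498580932617)
[[ 0.4613  0.0367  0.012 ]
 [ 0.6071 -0.0286  0.012 ]
 [ 0.5949 -0.0547  0.012 ]
 [ 0.4496  0.011   0.012 ]] [ 0.52822459 -0.00890435  0.012     ]
scene check [272.68987001 222.68679366]
L [51, 52, 169, 204, 206, 203, 204, 203, 204, 207, 207, 207, 208, 207, 207, 205, 207, 210, 154, 64, 63] [56, 58, 204, 207, 210, 205, 207, 206, 206, 208, 205, 209, 205, 208, 209, 210, 210, 209, 176, 217, 218, 218, 218, 206, 54, 64]
((170.1114044189453, 210.97669982910156), (92.54951477050781, 66.92536926269531), 86.3086166381836)
R [46, 48, 115, 150, 194, 213, 212, 215, 215, 216, 216, 216, 216, 218, 220, 221, 224, 225, 66, 70] [57, 53, 214, 206, 205, 207, 204, 207, 206, 205, 212, 210, 213, 213, 211, 217, 216, 148, 222, 222, 222, 226, 222, 58, 57, 56]
((373.736572265625, 188.42926025390625), (62.28209686279297, 90.2684326171875), 1.7899105548858643)
```

View pics/c1.png

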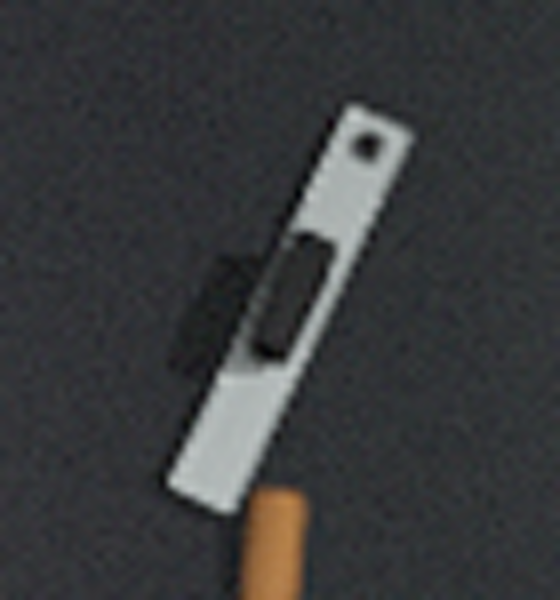

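The crop confirms it: steel bar, black handle, hole at the upper end at about (285.5,172.7) and the plain end at about (265,217). Next I'll refine the bar corners, locate the plates, and work out the first move.

```bash
cat >> h.py <<'E'
from scipy.spatial.transform import Rotation as Ro
def plan(s,pos,yaw):
    """turn about tool z needed, then shift in tool axes AFTER the turn (plus small tilt fix)"""
    y=np.radians(yaw);c,t=np.cos(y),np.sin(y)
    T=np.array([[c,t,0],[t,-c,0],[0,0,-1]]);R=s["eef_rot"]
    rv=Ro.from_matrix(R.T@T).as_rotvec();sh=T.T@(np.array(pos)-s["tcp_pos"])
    print("t",round(s["time_s"],2),"turn",rv.round(4),"shift mm",(sh*1e3).round(2),"F",s["contact_force"].round(2),"w",round(s["gripper_width"],3))
E
python3 - <<'E'
from h import *
from cell import state
import pickle
from scipy.optimize import least_squares
d=pickle.load(open("d0.pkl","rb"));r=d["top"];s=d["scene"]
cor=np.array([[349,102],[414,135],[238,515],[168,483]])
off=np.array([240,155]);px=(cor+.5)/8-.5+off
P=np.array([ray(r,p,.012) for p in px]);C=P.mean(0)
dx=(P[0]+P[1]-P[2]-P[3])/2;yaw=np.degrees(np.arctan2(dx[1],dx[0]))
print("bar",C.round(4),"len",np.linalg.norm(dx),"yaw",yaw)
# scene cross-check of the bar
m=s["color"];hs=cv2.cvtColor(m,cv2.COLOR_BGR2HSV)
rc,Q=bar(s,.012,(240,205,300,240));print("scene bar",Q.mean(0).round(4))
def fit(r,c0,z):
    g=cv2.GaussianBlur(cv2.cvtColor(r["color"],cv2.COLOR_BGR2GRAY),(3,3),0)
    e=cv2.Canny(g,15,40);v,u=np.nonzero(e)
    X=np.array([ray(r,(a,b),z)[:2] for a,b in zip(u,v)])
    c=np.array(c0[:2]);R=.08
    for tol in(.015,.008,.005,.004):
        k=abs(np.linalg.norm(X-c,axis=1)-R)<tol
        f=least_squares(lambda p:np.linalg.norm(X[k]-p[:2],axis=1)-p[2],[*c,R],loss="soft_l1",f_scale=.001);c=f.x[:2]
    return f.x,k.sum()
for nm,a in dict(L=(168,200),R=(375,178)).items():
    c0=ray(r,a,.096)
    print(nm,c0.round(4),"top",fit(r,c0,.096),"scene",fit(s,c0,.096))
plan(state(),[C[0],C[1],.12],yaw+180)
E
```

```text
bar [ 0.5328 -0.0116  0.012 ] len 0.14953491126805038 yaw -25.28036720976947
scene bar [ 0.5397 -0.0074  0.012 ]
L [0.5006 0.2718 0.096 ] top (array([0.50362244, 0.27501673, 0.07974713]), np.int64(192)) scene (array([0.50579166, 0.27395948, 0.07971958]), np.int64(185))
R [ 0.5562 -0.2709  0.096 ] top (array([ 0.56133914, -0.27264881,  0.0799863 ]), np.int64(155)) scene (array([ 0.56386524, -0.27341757,  0.07973427]), np.int64(163))
t 0.1 turn [-7.0000e-04 -2.0000e-03 -2.2946e+00] shift mm [-37.43 614.03 121.33] F [-0.26 -0.67 -0.65] w 0.997
```

send_rows(series=[[[0,0,0,0,0,-0.1434,0.6],[0,0,0,0,0,-0.1434,0.6],[0,0,0,0,0,-0.1434,0.6],[0,0,0,0,0,-0.1434,0.6],[0,0,0,0,0,-0.1434,0.6],[0,0,0,0,0,-0.1434,0.6],[0,0,0,0,0,-0.1434,0.6],[0,0,0,0,0,-0.1434,0.6],[0,0,0,0,0,-0.1434,0.6],[0,0,0,0,0,-0.1434,0.6],[0,0,0,0,0,-0.1434,0.6],[0,0,0,0,0,-0.1434,0.6],[0,0,0,0,0,-0.1434,0.6],[0,0,0,0,0,-0.1434,0.6],[0,0,0,0,0,-0.1434,0.6],[0,0,0,0,0,-0.1434,0.6]]])

```text
time_s: 1.7
tcp_pos: [0.2368, -0.5509, 0.2417]
eef_rot: [[-0.907, 0.422, -0.0], [0.422, 0.907, 0.001], [0.001, 0.001, -1.0]]
contact_force: [0.2, -0.9, -0.0]
gripper_width: 0.599
gripper_force: 0.0
```

send_rows(series=[[[-0.003,0.047,0,0,0,0,0.6],[-0.003,0.047,0,0,0,0,0.6],[-0.003,0.047,0,0,0,0,0.6],[-0.003,0.047,0,0,0,0,0.6],[-0.003,0.047,0,0,0,0,0.6],[-0.003,0.047,0,0,0,0,0.6],[-0.003,0.047,0,0,0,0,0.6],[-0.003,0.047,0,0,0,0,0.6],[-0.003,0.047,0,0,0,0,0.6],[-0.003,0.047,0,0,0,0,0.6],[-0.003,0.047,0,0,0,0,0.6],[-0.003,0.047,0,0,0,0,0.6],[-0.003,0.047,0,0,0,0,0.6],[0,0,0.04,0,0,0,0.6],[0,0,0.04,0,0,0,0.6],[0,0,0.04,0,0,0,0.6],[0,0,0,0,0,0,0.6],[0,0,0,0,0,0,0.6]]])

```text
time_s: 3.5
tcp_pos: [0.5325, -0.0154, 0.1222]
eef_rot: [[-0.904, 0.427, -0.002], [0.427, 0.904, 0.0], [0.002, -0.001, -1.0]]
contact_force: [1.1, 0.5, 0.5]
gripper_width: 0.603
gripper_force: 0.0
```

```bash
python3 - <<'E'
from h import *
from cell import *
plan(state(),[.534,-.011,.029],154.7)
E
```

```text
t 3.5 turn [-0.0007 -0.0022  0.0002] shift mm [ 0.5   4.67 93.18] F [1.09 0.5  0.51] w 0.603
```

send_rows(series=[[[0.0005,0.0045,0.02,0,-0.002,0,0.6],[0,0,0.025,0,0,0,0.6],[0,0,0.025,0,0,0,0.6],[0,0,0.015,0,0,0,0.6],[0,0,0.008,0,0,0,0.6],[0,0,0,0,0,0,0.4],[0,0,0,0,0,0,0.3],[0,0,0,0,0,0,0.2],[0,0,0,0,0,0,0.1],[0,0,0,0,0,0,0],[0,0,0,0,0,0,0],[0,0,0,0,0,0,0]]], grip_force=50)

```text
time_s: 4.7
tcp_pos: [0.5361, -0.0115, 0.0309]
eef_rot: [[-0.904, 0.427, 0.004], [0.427, 0.904, -0.001], [-0.005, 0.001, -1.0]]
contact_force: [-1.0, -0.7, 6.8]
gripper_width: 0.177
gripper_force: 50.5
```

```bash
python3 - <<'E'
from h import *
from cell import *
s=state();print(s["gripper_force"],s["tcp_pos"])
plan(s,[.5045,.2745,.17],154.7)
E
```

```text
50.463414788246155 [ 0.53605269 -0.0115078   0.03094626]
t 4.7 turn [0.0007 0.0046 0.0001] shift mm [ 150.75  245.09 -139.05] F [-1.05 -0.71  6.82] w 0.177
```

send_rows(series=[[[0,0,-0.01,0,0,0,0],[0,0,-0.02,0,0,0,0],[0,0,-0.04,0,0,0,0],[0,0,-0.04,0,0,0,0],[0,0,-0.04,0,0,0,0],[0.009,0.015,0,0,0,0,0],[0.019,0.031,0,0,0,0,0],[0.019,0.031,0,0,0,0,0],[0.019,0.031,0,0,0,0,0],[0.019,0.031,0,0,0,0,0],[0.019,0.031,0,0,0,0,0],[0.019,0.031,0,0,0,0,0],[0.019,0.031,0,0,0,0,0],[0.009,0.013,0,0,0,0,0],[0,0,0,0,0,0,0],[0,0,0,0,0,0,0]]])

```text
time_s: 6.3
tcp_pos: [0.5024, 0.2744, 0.1789]
eef_rot: [[-0.904, 0.427, 0.001], [0.427, 0.904, -0.002], [-0.002, -0.001, -1.0]]
contact_force: [0.7, -0.7, -2.6]
gripper_width: 0.178
gripper_force: 49.4
```

```bash
python3 - <<'E'
from h import *
from cell import *
s=state();print(s["gripper_force"],s["tcp_pos"])
plan(s,[.5045,.2745,.127],154.7)
r=read_camera("scene");cv2.imwrite("pics/s1.png",cv2.resize(r["color"][130:330,250:470],(660,600),interpolation=2))
E
```

```text
49.415870904922485 [0.50240095 0.27439995 0.17892049]
t 6.3 turn [-0.001   0.002   0.0009] shift mm [-1.85  0.99 51.92] F [ 0.7  -0.69 -2.63] w 0.178
```

View pics/s1.png

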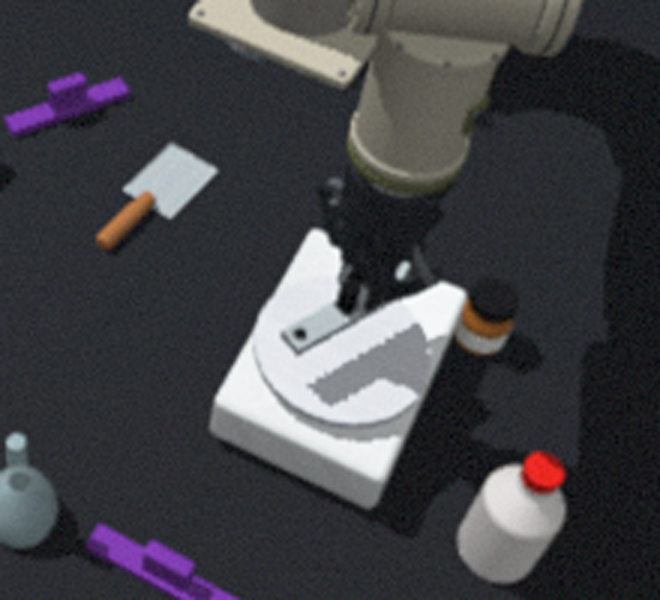

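The bar is held level over the left plate, with its hole end at (300,333) in the crop. Lowering it now.

send_rows(series=[[[-0.001,0.001,0.015,0,0,0,0],[-0.001,0,0.02,0,0,0,0],[0,0,0.008,0,0,0,0],[0,0,0.002,0,0,0,0],[0,0,0.001,0,0,0,0],[0,0,0.001,0,0,0,0],[0,0,0.001,0,0,0,0],[0,0,0,0,0,0,0]]])

```text
time_s: 7.15
tcp_pos: [0.5052, 0.2751, 0.1315]
eef_rot: [[-0.904, 0.427, 0.003], [0.427, 0.904, -0.001], [-0.003, 0.001, -1.0]]
contact_force: [-0.6, 0.2, -2.3]
gripper_width: 0.176
gripper_force: 49.4
```

send_rows(series=[[[0,0,0.0005,0,0,0,0],[0,0,0.0005,0,0,0,0],[0,0,0,0,0,0,0]]])

```text
time_s: 7.45
tcp_pos: [0.5049, 0.2749, 0.13]
eef_rot: [[-0.904, 0.427, 0.002], [0.427, 0.904, -0.001], [-0.002, 0.0, -1.0]]
contact_force: [0.1, 0.4, -2.2]
gripper_width: 0.18
gripper_force: 49.4
```

send_rows(series=[[[0,0,0.0005,0,0,0,0],[0,0,0.0005,0,0,0,0],[0,0,0,0,0,0,0]]])

```text
time_s: 7.75
tcp_pos: [0.5049, 0.2748, 0.1288]
eef_rot: [[-0.904, 0.427, 0.002], [0.427, 0.904, -0.001], [-0.002, -0.0, -1.0]]
contact_force: [0.3, 0.5, -3.6]
gripper_width: 0.18
gripper_force: 49.4
```

send_rows(series=[[[0,0,0.0005,0,0,0,0],[0,0,0.0005,0,0,0,0],[0,0,0,0,0,0,0]]])

```text
time_s: 8.05
tcp_pos: [0.5049, 0.2749, 0.1279]
eef_rot: [[-0.904, 0.427, 0.002], [0.427, 0.904, -0.001], [-0.002, -0.0, -1.0]]
contact_force: [-0.2, -0.6, -3.2]
gripper_width: 0.181
gripper_force: 49.4
```

send_rows(series=[[[0,0,0.0005,0,0,0,0],[0,0,0.0005,0,0,0,0],[0,0,0,0,0,0,0]]])

```text
time_s: 8.35
tcp_pos: [0.505, 0.2749, 0.1271]
eef_rot: [[-0.904, 0.427, 0.002], [0.427, 0.904, -0.001], [-0.002, 0.0, -1.0]]
contact_force: [-0.2, -1.0, -2.3]
gripper_width: 0.179
gripper_force: 49.6
```

send_rows(series=[[[0,0,0.0005,0,0,0,0],[0,0,0.0003,0,0,0,0],[0,0,0,0,0,0,0]]])

```text
time_s: 8.65
tcp_pos: [0.505, 0.2749, 0.1269]
eef_rot: [[-0.904, 0.427, 0.002], [0.427, 0.904, -0.001], [-0.002, 0.0, -1.0]]
contact_force: [-4.5, -1.8, 4.8]
gripper_width: 0.176
gripper_force: 50.5
```

send_rows(series=[[[0,0,0,0,0,0,0.2],[0,0,0,0,0,0,0.25],[0,0,0,0,0,0,0.35],[0,0,0,0,0,0,0.45],[0,0,0,0,0,0,0.45],[0,0,-0.01,0,0,0,0.45],[0,0,-0.02,0,0,0,0.45],[0,0,-0.03,0,0,0,0.45],[-0.02,0,-0.02,0,0,0,0],[-0.04,0,0,0,0,0,0],[0,0,0,0,0,0,0],[0,0,0,0,0,0,0],[0,0,0,0,0,0,0]]])

```text
time_s: 9.95
tcp_pos: [0.5584, 0.2495, 0.2063]
eef_rot: [[-0.904, 0.427, 0.001], [0.427, 0.904, -0.001], [-0.001, -0.0, -1.0]]
contact_force: [0.2, -0.1, -0.6]
gripper_width: 0.001
gripper_force: 0.0
```

```bash
python3 - <<'E'
from h import *
from cell import *
s=state();print(s["gripper_force"],s["tcp_pos"])
plan(s,[.505+.06*.904,.275-.06*.427,.108+.011],154.7)
r=read_camera("scene");t=read_camera("top")
print("exp hole/plain top px",[proj(t,[.505+k*.075*.904,.275-k*.075*.427,.108]) for k in(1,-1)],[proj(r,[.505+k*.075*.904,.275-k*.075*.427,.108]) for k in(1,-1)])
a=cv2.resize(r["color"][200:300,315:415],(400,400),interpolation=2);b=cv2.resize(t["color"][150:250,120:220],(400,400),interpolation=2)
cv2.imwrite("pics/s2.png",np.hstack([a,b]))
E
```

```text
0.0 [0.55844971 0.24953549 0.2062507 ]
t 9.95 turn [-0.0003  0.0013  0.0002] shift mm [-0.78  0.2  87.25] F [ 0.21 -0.09 -0.59] w 0.001
exp hole/plain top px [array([178.84583886, 171.78326559]), array([152.43523343, 223.85161874])] [array([343.01045665, 254.77909946]), array([385.98061826, 230.5709344 ])]
```

View pics/s2.png

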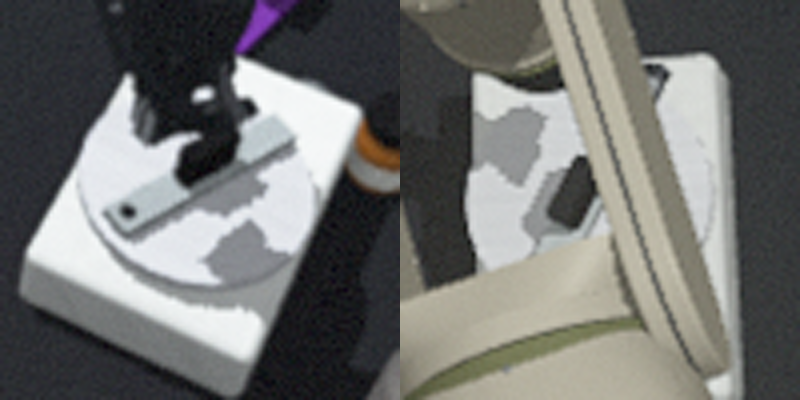

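send_rows(series=[[[-0.001,0,0.03,0,0,0,0],[0,0,0.03,0,0,0,0],[0,0,0.015,0,0,0,0],[0,0,0.005,0,0,0,0],[0,0,0.002,0,0,0,0],[0,0,0,0,0,0,0],[0,0,0,0,0,0,0]]])

```text
time_s: 10.75
tcp_pos: [0.561, 0.2492, 0.126]
eef_rot: [[-0.904, 0.427, 0.004], [0.427, 0.904, -0.0], [-0.004, 0.002, -1.0]]
contact_force: [-0.1, -0.1, -0.8]
gripper_width: -0.002
gripper_force: 0.0
```

send_rows(series=[[[0,0,0.0004,0,0,0,0],[0,0,0.0004,0,0,0,0],[0,0,0.0004,0,0,0,0],[0,0,0.0004,0,0,0,0],[0,0,0,0,0,0,0]]])

```text
time_s: 11.25
tcp_pos: [0.5601, 0.2488, 0.1226]
eef_rot: [[-0.904, 0.427, 0.002], [0.427, 0.904, -0.001], [-0.002, -0.0, -1.0]]
contact_force: [-0.4, -0.5, 0.3]
gripper_width: 0.0
gripper_force: 0.0
```

send_rows(series=[[[0,0,0.0004,0,0,0,0],[0,0,0.0004,0,0,0,0],[0,0,0.0004,0,0,0,0],[0,0,0.0004,0,0,0,0],[0,0,0,0,0,0,0]]])

```text
time_s: 11.75
tcp_pos: [0.5601, 0.2488, 0.121]
eef_rot: [[-0.904, 0.427, 0.002], [0.427, 0.904, -0.001], [-0.002, -0.0, -1.0]]
contact_force: [-0.2, 0.5, -0.1]
gripper_width: -0.001
gripper_force: 0.0
```

send_rows(series=[[[0,0,0.0003,0,0,0,0],[0,0,0.0003,0,0,0,0],[0,0,0,0,0,0,0]]])

```text
time_s: 12.05
tcp_pos: [0.5601, 0.2488, 0.1205]
eef_rot: [[-0.904, 0.427, 0.002], [0.427, 0.904, -0.001], [-0.002, -0.0, -1.0]]
contact_force: [-0.3, 0.9, 0.1]
gripper_width: -0.001
gripper_force: 0.0
```

send_rows(series=[[[0,0,0.0003,0,0,0,0],[0,0,0.0003,0,0,0,0],[0,0,0,0,0,0,0]]])

```text
time_s: 12.35
tcp_pos: [0.5601, 0.2488, 0.1199]
eef_rot: [[-0.904, 0.427, 0.002], [0.427, 0.904, -0.001], [-0.002, -0.0, -1.0]]
contact_force: [-0.3, -0.1, -0.4]
gripper_width: 0.003
gripper_force: 0.0
```

send_rows(series=[[[0,0,0.0003,0,0,0,0],[0,0,0.0003,0,0,0,0],[0,0,0,0,0,0,0]]])

```text
time_s: 12.65
tcp_pos: [0.5601, 0.2488, 0.1192]
eef_rot: [[-0.904, 0.427, 0.002], [0.427, 0.904, -0.001], [-0.002, -0.0, -1.0]]
contact_force: [0.4, -0.6, 0.4]
gripper_width: 0.004
gripper_force: 0.0
```

send_rows(series=[[[0,0,0.0003,0,0,0,0],[0,0,0.0002,0,0,0,0],[0,0,0,0,0,0,0]]])

```text
time_s: 12.95
tcp_pos: [0.5602, 0.2489, 0.1191]
eef_rot: [[-0.904, 0.427, 0.002], [0.427, 0.904, -0.001], [-0.002, 0.0, -1.0]]
contact_force: [-1.6, -1.0, 3.2]
gripper_width: -0.004
gripper_force: 1.6
```

send_rows(series=[[[0,0,0.0002,0,0,0,0],[0,0,0.0001,0,0,0,0],[0,0,0,0,0,0,0]]])

```text
time_s: 13.25
tcp_pos: [0.5602, 0.2489, 0.1191]
eef_rot: [[-0.904, 0.427, 0.002], [0.427, 0.904, -0.001], [-0.002, 0.0, -1.0]]
contact_force: [-3.0, -0.5, 6.4]
gripper_width: 0.001
gripper_force: 2.9
```

send_rows(series=[[[0,0,0.0001,0,0,0,0],[0,0,0,0,0,0,0],[0,0,0,0,0,0,0],[0,0,0,0,0,0,0],[0,0,0,0,0,0,0],[0,0,0,0,0,0,0],[0,0,0,0,0,0,0]]])

```text
time_s: 13.95
tcp_pos: [0.5601, 0.2489, 0.1191]
eef_rot: [[-0.904, 0.427, 0.002], [0.427, 0.904, -0.001], [-0.002, 0.0, -1.0]]
contact_force: [-3.3, -1.3, 7.4]
gripper_width: 0.0
gripper_force: 3.2
```

send_rows(series=[[[0,0,-0.001,0,0,0,0],[0,0,-0.005,0,0,0,0],[0,0,-0.02,0,0,0,0],[0,0,-0.03,0,0,0,0],[0.02,0,0,0,0,0,0],[0.04,0,0,0,0,0,0],[0.04,0,0,0,0,0,0],[0.02,0,0,0,0,0,0],[0,0,0,0,0,0,0],[0,0,0.025,0,0,0,0],[0,0,0.018,0,0,0,0],[0,0,0.006,0,0,0,0],[0,0,0.002,0,0,0,0],[0,0,0,0,0,0,0],[0,0,0,0,0,0,0],[0,0,0,0,0,0,0]]])

```text
time_s: 15.55
tcp_pos: [0.4524, 0.3004, 0.1243]
eef_rot: [[-0.904, 0.427, 0.003], [0.427, 0.904, -0.0], [-0.003, 0.001, -1.0]]
contact_force: [-0.4, -0.9, 0.3]
gripper_width: 0.0
gripper_force: 0.0
```

```bash
python3 - <<'E'
from h import *
from cell import *
plan(state(),[.5055-.06*.904,.2745+.06*.427,.119],154.7)
E
```

```text
t 15.55 turn [0.0014 0.003  0.0001] shift mm [ 0.88 -0.7   5.26] F [-0.43 -0.94  0.25] w 0.0
```

send_rows(series=[[[0.0005,-0.0005,0.0004,0,0,0,0],[0,0,0.0004,0,0,0,0],[0,0,0.0004,0,0,0,0],[0,0,0.0004,0,0,0,0],[0,0,0.0004,0,0,0,0],[0,0,0.0004,0,0,0,0],[0,0,0,0,0,0,0]]])

```text
time_s: 16.25
tcp_pos: [0.4509, 0.2998, 0.1206]
eef_rot: [[-0.904, 0.427, 0.002], [0.427, 0.904, -0.001], [-0.002, -0.0, -1.0]]
contact_force: [-0.2, -0.5, 0.6]
gripper_width: 0.003
gripper_force: 0.0
```

send_rows(series=[[[0,0,0.0003,0,0,0,0],[0,0,0.0003,0,0,0,0],[0,0,0,0,0,0,0]]])

```text
time_s: 16.55
tcp_pos: [0.4509, 0.2998, 0.1201]
eef_rot: [[-0.904, 0.427, 0.002], [0.427, 0.904, -0.001], [-0.002, -0.0, -1.0]]
contact_force: [0.0, 0.5, 1.0]
gripper_width: -0.001
gripper_force: 0.0
```

send_rows(series=[[[0,0,0.0003,0,0,0,0],[0,0,0.0003,0,0,0,0],[0,0,0,0,0,0,0]]])

```text
time_s: 16.85
tcp_pos: [0.4509, 0.2998, 0.1195]
eef_rot: [[-0.904, 0.427, 0.002], [0.427, 0.904, -0.001], [-0.002, -0.0, -1.0]]
contact_force: [-0.0, 0.3, 0.4]
gripper_width: 0.001
gripper_force: 0.0
```

send_rows(series=[[[0,0,0.0003,0,0,0,0],[0,0,0.0003,0,0,0,0],[0,0,0,0,0,0,0]]])

```text
time_s: 17.15
tcp_pos: [0.451, 0.2999, 0.1191]
eef_rot: [[-0.904, 0.427, 0.002], [0.427, 0.904, -0.001], [-0.002, 0.0, -1.0]]
contact_force: [-0.8, -0.4, 1.0]
gripper_width: -0.004
gripper_force: 0.7
```

send_rows(series=[[[0,0,0.0002,0,0,0,0],[0,0,0.0002,0,0,0,0],[0,0,0,0,0,0,0]]])

```text
time_s: 17.45
tcp_pos: [0.451, 0.2999, 0.1191]
eef_rot: [[-0.904, 0.427, 0.002], [0.427, 0.904, -0.001], [-0.002, 0.0, -1.0]]
contact_force: [-3.2, -1.9, 5.4]
gripper_width: -0.001
gripper_force: 2.7
```

Both ends hold at the same height under load, so the left plate is the true one.

send_rows(series=[[[0,0,0.0002,0,0,0,0],[0,0,0,0,0,0,0],[0,0,0,0,0,0,0],[0,0,0,0,0,0,0],[0,0,0,0,0,0,0],[0,0,0,0,0,0,0],[0,0,0,0,0,0,0]]])

```text
time_s: 18.15
tcp_pos: [0.451, 0.2999, 0.119]
eef_rot: [[-0.904, 0.427, 0.002], [0.427, 0.904, -0.001], [-0.002, 0.0, -1.0]]
contact_force: [-3.4, -1.5, 7.4]
gripper_width: 0.0
gripper_force: 3.5
```

send_rows(series=[[[0,0,-0.001,0,0,0,0],[0,0,-0.005,0,0,0,0],[0,0,-0.02,0,0,0,0],[0,0,-0.04,0,0,0,0],[0,0,-0.04,0,0,0,0],[0,0,-0.03,0,0,0,0],[0,-0.04,0,0,0,0,0],[0,-0.04,0,0,0,0,0],[0,-0.04,0,0,0,0,0],[0,-0.04,0,0,0,0,0],[0,-0.04,0,0,0,0,0],[0,-0.04,0,0,0,0,0],[0,0,0,0,0,0,0],[0,0,0,0,0,0,0]]])

```text
time_s: 19.55
tcp_pos: [0.3484, 0.0825, 0.2549]
eef_rot: [[-0.903, 0.429, 0.004], [0.429, 0.903, -0.0], [-0.003, 0.001, -1.0]]
contact_force: [0.0, 0.2, -0.2]
gripper_width: 0.003
gripper_force: 0.0
```

```bash
python3 - <<'E'
from h import *
from cell import *
s=state();print(s["tcp_pos"],s["contact_force"])
t=read_camera("top");r=read_camera("scene")
a=cv2.resize(r["color"][200:300,315:415],(400,400),interpolation=2);b=cv2.resize(t["color"][150:250,120:220],(400,400),interpolation=2)
print([(proj(t,[.5045+k*.075*.904,.2745-k*.075*.427,.108])-[120,150])*4 for k in(1,-1)])
cv2.imwrite("pics/s3.png",np.hstack([a,b]))
E
```

```text
[0.3484305  0.08253185 0.2548687 ] [ 0.0093797   0.2047215  -0.15179948]
[array([236.13760083,  87.8816546 ]), array([130.50298169, 296.18096885])]
```

View pics/s3.png

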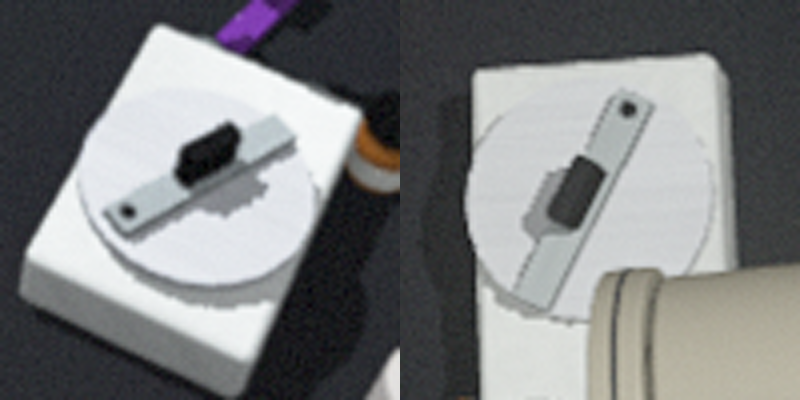

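```bash
python3 - <<'E'
from h import *
import pickle
d=pickle.load(open("d0.pkl","rb"))
# ends of the bar's top, crop pixels (hole mid, plain mid, hole) read from the picture
for n,off,pts in(("top",(120,150),[(233,97),(130,302),(228,108)]),("scene",(315,200),[(115,221),(287,128),(127,211)])):
    P=[ray(d[n],(np.array(p)+.5)/4-.5+off,.108) for p in pts]
    print(n,"centre",((P[0]+P[1])/2).round(4),"len",np.linalg.norm(P[0]-P[1]).round(4),"hole",P[2].round(4))
E
```

```text
top centre [0.5006 0.2765 0.108 ] len 0.1472 hole [0.56   0.2484 0.108 ]
scene centre [0.5062 0.2766 0.108 ] len 0.1479 hole [0.5612 0.2471 0.108 ]
```

The bar's centre is within about 2 mm of the plate's middle. It lies flat and has been let go.

```bash
python3 -c "
from cell import *
print(close_job())"
```

```text
the job is handed in; nothing more can be done
None
```

The left plate is the true one: it held level with the hole end and then the plain end pressed at about 7.4 N for roughly 0.7 s each. The straightedge was left let go across its middle (about 2 mm off centre by camera), and the job was handed in at about 20 s; the right plate was not tested.

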